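# Set out pipe-repair supplies in order of height on the rail

## Robot

A 6-joint arm with a two-finger parallel gripper is mounted at the origin on a cart in front of the work surface, level with it; the furniture and walls round the work are solid. World frame = base frame: x ahead of the robot, y to its left, z up, the work surface at z = 0. Lengths are in m, angles in rad, forces in N, time in s.
With the tool pointing down it reaches from about 0.35 to 0.975 m from the base axis. Payload 4.9 kg.
Tool frame: the origin (TCP) lies at the very end of the fingers, on their centre line; the grasp point (between the pads) lies 19 mm behind it (ctrl.grip_point_offset is the distance from the TCP to the grasp point, in m); z points along the fingers, y is the line along which they close (so a half turn about z gives the same grasp; the last joint's range is limited). The gripper opens to 85 mm and grips with 20 to 120 N. Pads are 22 mm wide; open, the fingers measure 114 mm over their backs; the gripper's body (76 mm by 85 mm) begins 54 mm behind the grasp point. The pads swing forward as they close: fully open they stand 13 mm farther back than shut.
Start: joints at [-1.299, 0.053, 1.613, -0, 1.476, -0.119], TCP at [0.238, -0.578, 0.231] pointing down, gripper open.
Joint ranges: [-3.01, 3.01], [-1.01, 2.22], [0.06, 2.58], [-1.02, 4.17], [0.09, 2.62], [-3.14, 3.14]. Speed limits (rad/s): [2.57, 2.57, 3.14, 3.14, 3.14, 3.14].

## Interface

Orientations are given as a rotation vector (axis times angle).
In Python, from station import ctrl gives the robot as it stands.
- The arm moves only by the tool send_rows, never from a script. Its argument "rows" is a list of rows, each a list of 3 entries, a list of its own where there are three numbers: the finger opening in cm, from 0 to 8.54, then the shift along the tool's x, y, z in cm, then the turn about the tool's z in degrees. A call has 1 to 10 rows; each row shifts and turns the commanded pose from where the row before left it, along the tool's axes as they then stand; what a row does not reach is not made up. A row lasts 1/8 s, in which the tool goes at most 62.5 mm and 10.7 degrees, less where a joint would pass 70% of its speed; a pose out of reach is approached as far as the arm can. A call with a gripper value outside its range is refused whole. The fingers move at their own pace and stop on an object; "newtons" is the grip in N (left out, the last holds). Time passes only in rows, so rows that do not move let the fingers close. It gives the time, the measured TCP pose, the force, the opening and the grip force at its end, in the units of the state.
- ctrl.get_obs(): the state, without advancing time (a new reading comes with each control period).
- ctrl.get_image(name): name is "scene" or "top"; returns a dict with "frame" (400x640x3 uint8, red, green, blue), "range_z" (400x640 float32, m along the optical axis (not along the pixel's ray), 0 where there is no reading), "fx", "fy", "cx", "cy" (pixels), "cam_to_world" (4x4, takes a point from camera to world coordinates). Camera axes: x right, y down, z forward; pixel columns grow to the right and rows downward; lengths in m; the calibration is good to about 2 mm. A picture is of the moment at which its call begins.
- ctrl.finish_job(): hands the job in; it is judged then, once.
The state is a dict: "t": time; "q": joint angles; "dq": joint speeds; "effort": joint torques, N m; "tool_pos": TCP position; "tool_rot": TCP orientation; "contact_force": force on the tool from outside, world axes, zero at the start; "wrist_torque": the same for the moment, N m; "opening": finger opening in m; "grip_force": force on a finger pad.
Only numpy, scipy, OpenCV 4.12 (cv2) and the standard library are available. Lean on these libraries where they do the work, as an engineer would, in place of code of your own. Each camera call takes 0.05 s, during which the arm holds its last target. There are 200 camera calls.

## Task

Stand the four pipe-repair supplies (the carton, the glue bottle, the brass coupler and the roll of black tape) on the four black mats of the plywood rail in order of height, the tallest on the mat next to the red end stop and the shortest at the grey end. Each stands the same way up as it was found, centred on its mat and let go; leave the mug where it is.

Things in the scene. Friction and masses are not known exactly. Their poses are not given: they have to be found in the camera images.
- carton_mid (a point): Upright carton of filler, mostly white and green with a brown cardboard side, 43 mm (its x) by 69 mm (its y) and 115 mm tall, 0.12 kg, standing loose on the bench between the robot and the rail (a similar one on the raised shelf behind is not meant); brown seen from above. The point is its centre, 57.5 mm above its underside; z up. Take it across the 43 mm side, near the top.
- glue_mid (a point): Small white bottle of instant glue with a white cap and thin conical nozzle, standing loose: 86 mm tall in all; body 31 mm in diameter up to 49 mm, cap 24 mm in diameter from 49 to 68 mm, nozzle 8 mm above that; 0.03 kg. The point is on its axis, 43 mm above its underside; z up.
- coupler_mid (a point): Brass pipe coupler standing loose on end: a yellow metal round stub 26 mm in diameter and 66 mm tall, 0.16 kg. The point is its centre, 33 mm above its underside; z up.
- tape_mid (a point): Roll of black electrical tape with a tan core, lying loose and flat: 58 to 60 mm in diameter, 19 mm tall, 0.06 kg; it is a full disc to a gripper (the hole cannot be entered), so take it across the outside. The point is its centre, 9.5 mm above its underside; z up.
- mat_a: Thin round black rubber mat, diameter 80 mm, 2 mm thick, with a tiny white centre dot, fixed on the plywood rail; its top is 14 mm above the bench. One of four mats in a straight row, 95 mm from centre to centre, on a flat board 460 mm long, 110 mm wide and 12 mm thick. Along the row the mats come a, b, c, d. Origin: centre of the mat's underside, 12 mm above the bench; y runs along the row from d towards a, z up. Mat a is an end mat; one of the two end stops lies beyond it.
- mat_b: Thin round black rubber mat, diameter 80 mm, 2 mm thick, with a tiny white centre dot, fixed on the plywood rail; its top is 14 mm above the bench. One of four mats in a straight row, 95 mm from centre to centre, on a flat board 460 mm long, 110 mm wide and 12 mm thick. Along the row the mats come a, b, c, d. Origin: centre of the mat's underside, 12 mm above the bench; y runs along the row from d towards a, z up. Mat b is the second, next to a.
- mat_c: Thin round black rubber mat, diameter 80 mm, 2 mm thick, with a tiny white centre dot, fixed on the plywood rail; its top is 14 mm above the bench. One of four mats in a straight row, 95 mm from centre to centre, on a flat board 460 mm long, 110 mm wide and 12 mm thick. Along the row the mats come a, b, c, d. Origin: centre of the mat's underside, 12 mm above the bench; y runs along the row from d towards a, z up. Mat c is the third, next to d.
- mat_d: Thin round black rubber mat, diameter 80 mm, 2 mm thick, with a tiny white centre dot, fixed on the plywood rail; its top is 14 mm above the bench. One of four mats in a straight row, 95 mm from centre to centre, on a flat board 460 mm long, 110 mm wide and 12 mm thick. Along the row the mats come a, b, c, d. Origin: centre of the mat's underside, 12 mm above the bench; y runs along the row from d towards a, z up. Mat d is the other end mat; the other end stop lies beyond it.
- red_stop: Red plastic bar 100 mm across the rail, 18 mm along it and 10 mm tall, fixed at one end of the rail, 73 mm beyond the centre of the end mat; its top is 22 mm above the bench. It marks the end where the tallest thing goes; it may be beyond mat a or beyond mat d, and a grey bar of the same size is at the other end. Origin: centre of its underside.
- mug: Grey-blue mug, a bystander, 82 mm in diameter, 91 mm tall, with a handle that reaches 114 mm in all, standing loose on the bench near the bench's left front corner, left of the supplies. Origin: about the centre of its underside.
There are look-alikes about, which are no part of the job. What is shaped like the part that bears carton_mid but purple or turquoise is not meant.

How it is judged:
At the end, for the whole second after the job is handed in: From the red stop: carton, glue bottle, coupler, tape roll on the 1st, 2nd, 3rd, 4th mat, each centre within 15 mm (horizontally) of its mat's centre, seated (at most 6 mm high), upright as found within 0.1 rad, and let go (((horizontal distance between red_stop and mat_a below 0.15 m and horizontal distance between carton_mid and mat_a below 0.015 m and angle between each of carton_mid, glue_mid, coupler_mid, tape_mid's own z axis and vertical below 0.1 rad and z of carton_mid in the frame of mat_a below 0.0655 m and horizontal distance between glue_mid and mat_b below 0.015 m and z of glue_mid in the frame of mat_b below 0.051 m and horizontal distance between coupler_mid and mat_c below 0.015 m and z of coupler_mid in the frame of mat_c below 0.041 m and horizontal distance between tape_mid and mat_d below 0.015 m and z of tape_mid in the frame of mat_d below 0.0175 m) or (horizontal distance between red_stop and mat_d below 0.15 m and horizontal distance between carton_mid and mat_d below 0.015 m and angle between each of carton_mid, glue_mid, coupler_mid, tape_mid's own z axis and vertical below 0.1 rad and z of carton_mid in the frame of mat_d below 0.0655 m and horizontal distance between glue_mid and mat_c below 0.015 m and z of glue_mid in the frame of mat_c below 0.051 m and horizontal distance between coupler_mid and mat_b below 0.015 m and z of coupler_mid in the frame of mat_b below 0.041 m and horizontal distance between tape_mid and mat_a below 0.015 m and z of tape_mid in the frame of mat_a below 0.0175 m))); the robot touches nothing.
It fails at once if the mug is pushed or lifted more than 30 mm from where it stood (distance of mug from where it was at the start of the episode above 0.03 m).
It also fails if it takes over 106 s, if anything falls off the work surface, if the arm or the gripper's body presses on something with over 40 N, if the wrist force passes 120 N, or if a joint passes its speed limit or range.

## Working session

There is one attempt and no reset: what is moved stays moved. The work goes in short steps, Python scripts to look and compute and a tool call to move; the robot and the scene stay as the last step left them, time stands still between calls to the robot, and variables do not carry over. Pictures are saved under pics/ and viewed, at most 14 in all, crops included, and the job is handed in when it is done.

Besides the shell and the picture viewer there is one more tool, called after "Call:" as name([rows], argument=value, ...), one row to a line, values as JSON. send_rows: Moves the arm, as the interface text tells. Its arguments: {"type":"object","properties":{"rows":{"type":"array","items":{"type":"array"}},"newtons":{"type":"number"}},"required":["rows"]}

```bash
ls; mkdir -p pics; cat > h.py <<'E'
import numpy as np, cv2
from station import ctrl
def snap(name,tag):
    d=ctrl.get_image(name); cv2.imwrite(f'pics/{tag}.png',d['frame'][:,:,::-1]); np.savez(f'pics/{tag}.npz',**d); return d
def world(d):
    z=d['range_z'].astype(float); h,w=z.shape; u,v=np.meshgrid(np.arange(w),np.arange(h))
    p=np.stack([(u-d['cx'])/d['fx']*z,(v-d['cy'])/d['fy']*z,z],-1)
    M=d['cam_to_world']; P=p@M[:3,:3].T+M[:3,3]; P[z==0]=np.nan; return P
E
python3 - <<'E'
from h import *
for n in('top','scene'):
    d=snap(n,n+'0'); print(n,d['cam_to_world'].round(3),d['fx'])
o=ctrl.get_obs(); print(o)
E
```

```text
pics
top [[-1.000e-02 -9.930e-01  1.180e-01  3.740e-01]
 [-1.000e+00  1.000e-02 -2.000e-03  9.200e-02]
 [ 1.000e-03 -1.180e-01 -9.930e-01  1.111e+00]
 [ 0.000e+00  0.000e+00  0.000e+00  1.000e+00]] 415.62268034435243
scene [[-0.665 -0.583  0.466  0.072]
 [-0.746  0.508 -0.43   0.517]
 [ 0.014 -0.634 -0.773  0.821]
 [ 0.     0.     0.     1.   ]] 428.91388166193366
{'t': 0.1, 'q': array([-1.29898893e+00,  5.32900858e-02,  1.61417241e+00,  1.15444242e-05,
        1.47600144e+00, -1.19004250e-01]), 'dq': array([-0.00129232, -0.00166075, -0.00327852,  0.00040423,  0.00110331,
       -0.00058874]), 'effort': array([ 2.77374471e-05, -3.94901204e+01, -3.71364069e+01, -2.51334143e-05,
        3.88001004e-03,  2.69553681e-05]), 'tool_pos': array([ 0.23793362, -0.57732157,  0.23017704]), 'tool_rot': array([-3.07997402e+00, -6.09622093e-01,  2.06235005e-04]), 'contact_force': array([-0.6398241 ,  0.22316168,  0.26019808]), 'wrist_torque': array([-0.00862098,  0.02187263,  0.0227485 ]), 'grip_force': 0.0, 'opening': 0.08555456916120456}
```

View pics/top0.png

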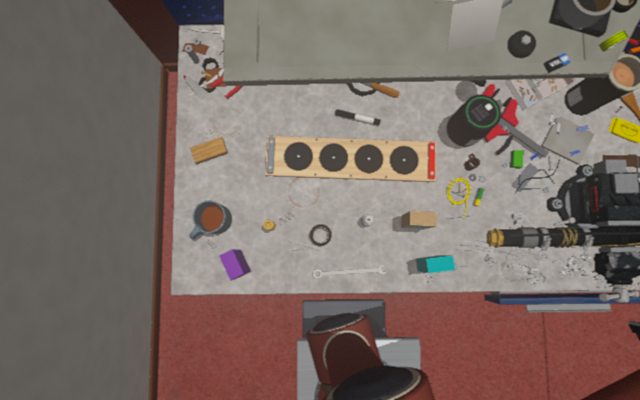

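View pics/scene0.png

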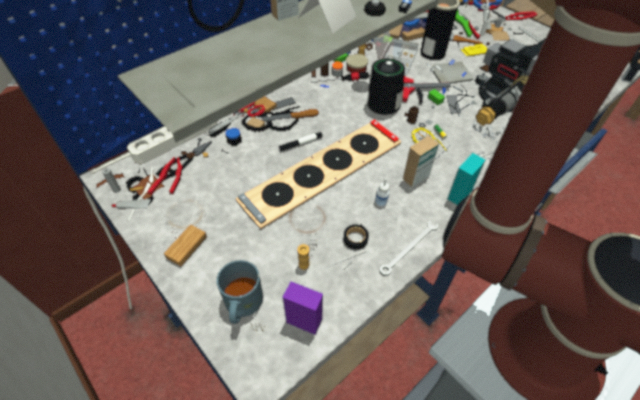

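The top view shows the mats at (298,157), (333,157), (369,158) and (404,160). The red stop is at the right (432,160) and the grey one at the left. The supplies are the coupler (268,225), tape (320,235), glue (368,221) and carton (420,219); the mug is at (210,220). The purple and turquoise boxes are the decoys.

```bash
cat >> h.py <<'E'
def top_cluster(P,box,zmin,zmax=9):
    """points in image box (u0,v0,u1,v1) within z band"""
    u0,v0,u1,v1=box; Q=P[v0:v1,u0:u1].reshape(-1,3); return Q[(Q[:,2]>zmin)&(Q[:,2]<zmax)]
def desc(n,Q):
    r=cv2.minAreaRect((Q[:,:2]*1000).astype(np.float32))
    print(n,len(Q),'ext',Q.min(0).round(3),Q.max(0).round(3),'rect c',np.round(r[0],1),'size',np.round(r[1],1),'ang',round(r[2],1),'zmed',np.median(Q[:,2]).round(4))
E
cat > m.py <<'E'
from h import *
import sys
d=dict(np.load(f'pics/{sys.argv[1]}.npz')); P=world(d)
B=dict(carton=((395,200,445,240),.105),glue=((355,208,382,235),.03),coupler=((255,210,285,240),.055),tape=((300,218,340,252),.012),mug=((185,195,235,245),.08))
for n,(b,z) in B.items(): desc(n,top_cluster(P,b,z))
print('bench z',np.nanmedian(P[255:262,340:400,2]))
g=cv2.cvtColor(d['frame'],cv2.COLOR_RGB2GRAY); M=d['cam_to_world']
for c in(298,333,369,404):
    s=np.s_[138:180,c-20:c+20]; m=(g[s]<70).astype(np.uint8)
    k,l,st,ce=cv2.connectedComponentsWithStats(m); i=1+st[1:,4].argmax()
    u,v=ce[i]+[c-20,138]; r=M[:3,:3]@np.array([(u-d['cx'])/d['fx'],(v-d['cy'])/d['fy'],1]); t=(0.014-M[2,3])/r[2]
    print('mat',u.round(1),v.round(1),st[i],(M[:3,3]+t*r).round(4),P[int(v),int(u)].round(4))
E
python3 m.py top0
python3 - <<'E'
import cv2
a=cv2.imread('pics/top0.png')[120:290,190:460]; cv2.imwrite('pics/c0.png',cv2.resize(a,(795,500),interpolation=2))
E
```

```text
carton 409 ext [ 0.435 -0.185  0.105] [ 0.473 -0.119  0.12 ] rect c [ 454.9 -152.1] size [65.2 35.3] ang 86.0 zmed 0.1144
glue 119 ext [ 0.444 -0.042  0.03 ] [ 0.473 -0.012  0.088] rect c [458.4 -27.5] size [29.1 30.7] ang 44.0 zmed 0.059
coupler 84 ext [0.435 0.216 0.057] [0.458 0.239 0.07 ] rect c [446.6 227.4] size [23.1 23.2] ang 0.8 zmed 0.065
tape 223 ext [0.395 0.066 0.012] [0.45  0.124 0.024] rect c [422.1  95.4] size [57.8 55.1] ang 88.7 zmed 0.0189
mug 233 ext [0.426 0.33  0.08 ] [0.507 0.415 0.096] rect c [464.6 370.9] size [80.7 84.9] ang 84.4 zmed 0.0886
bench z -0.0007721899304043989
mat 298.2 154.7 [  7   5  27  27 254] [0.6376 0.1522 0.014 ] [0.64   0.1528 0.0121]
mat 333.0 156.1 [  8   6  26  27 337] [0.6329 0.0583 0.014 ] [0.6325 0.0585 0.0165]
mat 368.3 156.5 [  7   8  26  26 263] [ 0.6307 -0.0366  0.014 ] [ 0.6324 -0.036   0.013 ]
mat 403.8 158.3 [  7   9  26  27 303] [ 0.6248 -0.1321  0.014 ] [ 0.6258 -0.1301  0.0139]
```

View pics/c0.png

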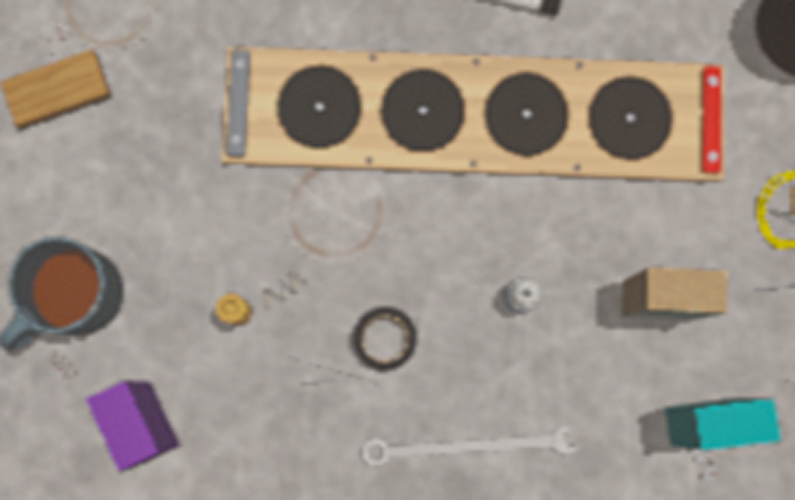

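```bash
python3 - <<'E'
from h import *
d=dict(np.load('pics/top0.npz')); P=world(d); M=d['cam_to_world']
g=cv2.cvtColor(d['frame'],cv2.COLOR_RGB2GRAY).astype(float)
pts=[]
for u0,v0 in((298,156),(334,157),(369,158),(404,160)):
    w=g[v0-4:v0+5,u0-4:u0+5]; w=np.clip(w-np.median(w)-10,0,None); V,U=np.mgrid[v0-4:v0+5,u0-4:u0+5]
    u,v=(U*w).sum()/w.sum(),(V*w).sum()/w.sum()
    r=M[:3,:3]@np.array([(u-d['cx'])/d['fx'],(v-d['cy'])/d['fy'],1]); pts.append((M[:3,3]+(0.014-M[2,3])/r[2]*r)[:2])
pts=np.array(pts); c=pts.mean(0); e=np.linalg.svd(pts-c)[2][0]; e*=np.sign(e[1])
print(pts.round(4)); print('fit',np.array([c+e*k*.095 for k in(1.5,.5,-.5,-1.5)]).round(4),np.degrees(np.arctan2(e[1],e[0])))
Q=P.reshape(-1,3)
for t in np.linspace(0,1,8):
    q=np.array([.238,-.578])*(1-t)+np.array([.455,-.152])*t; m=np.linalg.norm(Q[:,:2]-q,axis=1)<.09
    print(q.round(3),m.sum(),np.nanmax(Q[m,2]).round(3))
E
```

```text
[[ 0.6347  0.1526]
 [ 0.6303  0.0579]
 [ 0.6262 -0.037 ]
 [ 0.6215 -0.1316]]
fit [[ 0.6347  0.1528]
 [ 0.6303  0.0579]
 [ 0.626  -0.037 ]
 [ 0.6216 -0.1319]] 87.37717876493424
[ 0.238 -0.578] 3404 0.305
[ 0.269 -0.517] 3566 0.305
[ 0.3   -0.456] 3236 0.175
[ 0.331 -0.395] 3680 0.185
[ 0.362 -0.335] 4312 0.185
[ 0.393 -0.274] 3942 0.177
[ 0.424 -0.213] 3532 0.168
[ 0.455 -0.152] 3523 0.12
```

Call:
send_rows([
  [8.5, [0, 0, -4], 0],
  [8.5, [0, 0, -4], 0],
  [8.5, [0, 0, 0], -9.2],
  [8.5, [0, 0, 0], -9.2],
  [8.5, [0, 0, 0], -9.2],
  [8.5, [0, 0, 0], -9.2],
  [8.5, [0, 0, 0], -9.2],
  [8.5, [0, 0, 0], -9.2],
  [8.5, [0, 0, 0], -9.2],
], newtons=40)

```text
t: 1.23
tool_pos: [0.238, -0.5776, 0.3105]
tool_rot: [-2.276, -2.164, -0.001]
contact_force: [0.1, 0.2, 0.8]
opening: 0.0851
grip_force: 0.0
```

```bash
cat > go.py <<'E'
import sys, numpy as np
from station import ctrl
from scipy.spatial.transform import Rotation as R
o=ctrl.get_obs(); r=R.from_rotvec(o['tool_rot']).as_matrix()
print('t',o['t'],'pos',o['tool_pos'].round(4),'open',o['opening'].round(4),'grip',round(float(o['grip_force']),1),'F',o['contact_force'].round(1),'psi',np.degrees(np.arctan2(r[1,0],r[0,0])).round(1))
if len(sys.argv)>3: print('tool cm',(100*r.T@(np.array(sys.argv[1:4],float)-o['tool_pos'])).round(2))
E
python3 go.py .455 -.152 .3
```

```text
Traceback (most recent call last):
  File "go.py", line 5, in <module>
    print('t',o['t'],'pos',o['tool_pos'].round(4),'open',o['opening'].round(4),'grip',round(float(o['grip_force']),1),'F',o['contact_force'].round(1),'psi',np.degrees(np.arctan2(r[1,0],r[0,0])).round(1))
                                                         ^^^^^^^^^^^^^^^^^^
AttributeError: 'float' object has no attribute 'round'
```

```bash
sed -i "s/o\['opening'\].round(4)/round(o['opening'],4)/" go.py; python3 go.py .455 -.152 .3
```

```text
t 1.225 pos [ 0.238  -0.5776  0.3105] open 0.0851 grip 0.0 F [0.1 0.2 0.8] psi 87.1
tool cm [43.6  19.51  1.1 ]
```

Call:
send_rows([
  [8.5, [3, 1.35, 0], 0],
  [8.5, [5, 2.24, 0], 0],
  [8.5, [5.6, 2.5, 0], 0],
  [8.5, [5.6, 2.5, 0], 0],
  [8.5, [5.6, 2.5, 0], 0],
  [8.5, [5.6, 2.5, 0.3], 0],
  [8.5, [5.6, 2.5, 0.3], 0],
  [8.5, [4.6, 2.1, 0.5], 0],
  [8.5, [3, 1.32, 0], 0],
  [8.5, [0, 0, 0], 0],
])

```text
t: 2.48
tool_pos: [0.4576, -0.1517, 0.2997]
tool_rot: [-2.278, -2.162, 0.0]
contact_force: [-0.5, 0.6, 0.5]
opening: 0.0849
grip_force: 0.0
```

```bash
python3 go.py .455 -.152 .072
```

```text
t 2.475 pos [ 0.4576 -0.1517  0.2997] open 0.0849 grip 0.0 F [-0.5  0.6  0.5] psi 87.0
tool cm [-0.06 -0.24 22.77]
```

Call:
send_rows([
  [8.5, [0, -0.2, 3], 0],
  [8.5, [0, 0, 5], 0],
  [8.5, [0, 0, 5], 0],
  [8.5, [0, 0, 4.8], 0],
  [8.5, [0, 0, 3], 0],
  [8.5, [0, 0, 2], 0],
  [4.0, [0, 0, 0], 0],
  [4.0, [0, 0, 0], 0],
  [4.0, [0, 0, 0], 0],
  [4.0, [0, 0, 0], 0],
], newtons=40)

```text
t: 3.72
tool_pos: [0.4559, -0.1537, 0.0734]
tool_rot: [2.281, 2.157, 0.001]
contact_force: [-0.3, 0.1, -0.2]
opening: 0.04
grip_force: 0.0
```

```bash
python3 go.py .6216 -.1319 .15
```

```text
t 3.725 pos [ 0.4559 -0.1537  0.0734] open 0.04 grip 0.0 F [-0.3  0.1 -0.2] psi 86.8
tool cm [ 3.1  16.44 -7.64]
```

```bash
python3 - <<'E'
from h import *
a=snap('top','t1')['frame'][120:290,330:520,::-1];b=snap('scene','s1')['frame'][80:250,330:520,::-1]
cv2.imwrite('pics/c1.png',cv2.resize(np.hstack([a,b]),None,fx=2.1,fy=2.1,interpolation=2))
E
```

```text
(no output)
```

View pics/c1.png

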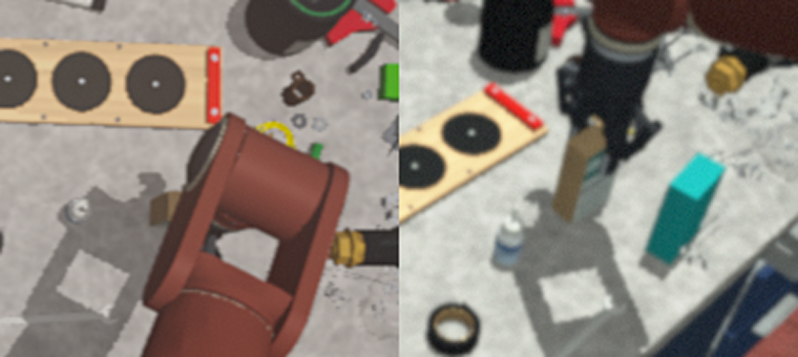

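The carton is still standing where it was and the gripper is over it, but the pads report no force. I'll close further.

Call:
send_rows([
  [3.0, [0, 0, 0], 0],
  [3.0, [0, 0, 0], 0],
  [3.0, [0, 0, 0], 0],
], newtons=40)

```text
t: 4.2
tool_pos: [0.4556, -0.1535, 0.0728]
tool_rot: [2.282, 2.158, 0.0]
contact_force: [-1.4, -0.0, 4.7]
opening: 0.0347
grip_force: 40.0
```

The pads hold with 40 N at 34.7 mm, which matches the 35 mm I measured across the carton's top. Next I lift it and check.

Call:
send_rows([
  [3.0, [0, 0, -1], 0],
  [3.0, [0, 0, -2], 0],
  [3.0, [0, 0, -3], 0],
  [3.0, [0, 0, 0], 0],
])

```text
t: 4.7
tool_pos: [0.4569, -0.1542, 0.1349]
tool_rot: [2.279, 2.155, 0.003]
contact_force: [0.1, 0.3, -1.4]
opening: 0.035
grip_force: 39.8
```

```bash
python3 go.py .6216 -.1319 .13
python3 - <<'E'
from h import *
b=snap('scene','s2')['frame'][60:260,330:530,::-1]
cv2.imwrite('pics/c2.png',cv2.resize(b,None,fx=2.5,fy=2.5,interpolation=2))
E
```

```text
t 4.7 pos [ 0.4569 -0.1542  0.1349] open 0.035 grip 39.8 F [ 0.1  0.3 -1.4] psi 86.8
tool cm [ 3.15 16.31  0.57]
```

View pics/c2.png

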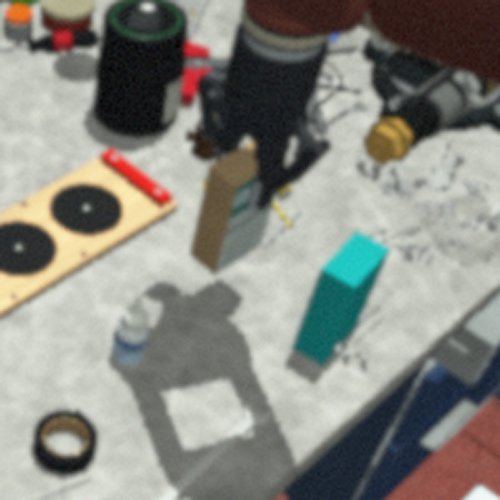

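Call:
send_rows([
  [3.0, [0.4, 2, 0], 0],
  [3.0, [0.7, 4, 0], 0],
  [3.0, [0.8, 4.3, 0], 0],
  [3.0, [0.7, 4, 0], 0],
  [3.0, [0.4, 2, 0], 0],
  [3.0, [0, 0, 0], 0],
  [3.0, [0, 0, 1.5], 0],
  [3.0, [0, 0, 1.5], 0],
  [3.0, [0, 0, 0.8], 0],
  [3.0, [0, 0, 0], 0],
])

```text
t: 6.0
tool_pos: [0.6185, -0.1324, 0.0928]
tool_rot: [-2.282, -2.156, 0.002]
contact_force: [0.9, 0.1, -0.8]
opening: 0.0344
grip_force: 40.2
```

```bash
python3 go.py .6216 -.1334 .0875
```

```text
t 6.0 pos [ 0.6185 -0.1324  0.0928] open 0.0344 grip 40.2 F [ 0.9  0.1 -0.8] psi 86.8
tool cm [-0.09  0.31  0.53]
```

Call:
send_rows([
  [3.0, [-0.1, 0.3, 0], 0],
  [3.0, [0, 0, 0.3], 0],
  [3.0, [0, 0, 0.2], 0],
  [3.0, [0, 0, 0], 0],
])

```text
t: 6.5
tool_pos: [0.6225, -0.1336, 0.0891]
tool_rot: [-2.282, -2.158, 0.0]
contact_force: [-0.3, -0.0, -1.5]
opening: 0.0346
grip_force: 40.2
```

Call:
send_rows([
  [3.0, [0, 0, 0.15], 0],
  [3.0, [0, 0, 0.15], 0],
  [3.0, [0, 0, 0], 0],
])

```text
t: 6.88
tool_pos: [0.6227, -0.1337, 0.0868]
tool_rot: [2.283, 2.158, 0.0]
contact_force: [-1.2, 0.5, 2.3]
opening: 0.0342
grip_force: 40.6
```

Call:
send_rows([
  [4.5, [0, 0, 0], 0],
  [6, [0, 0, 0], 0],
  [8.0, [0, 0, 0], 0],
  [8.5, [0, 0, 0], 0],
  [8.5, [0, 0, -2], 0],
  [8.5, [0, 0, -5], 0],
  [8.5, [0, 0, -5], 0],
  [8.5, [0, 0, -3], 0],
  [8.5, [0, 0, 0], 0],
])

```text
t: 8.0
tool_pos: [0.6247, -0.1344, 0.2423]
tool_rot: [2.277, 2.153, 0.007]
contact_force: [-0.4, 0.5, -0.9]
opening: 0.085
grip_force: 0.0
```

```bash
python3 go.py .4585 -.0275 .237
```

```text
t 8.0 pos [ 0.6247 -0.1344  0.2423] open 0.085 grip 0.0 F [-0.4  0.5 -0.9] psi 86.8
tool cm [  9.74 -17.2    0.35]
```

Call:
send_rows([
  [8.5, [1.3, -2.3, 0], 0],
  [8.5, [2.1, -3.7, 0], 0],
  [8.5, [2.3, -4.0, 0], 0],
  [8.5, [2.2, -3.9, 0], 0],
  [8.5, [1.3, -2.4, 0], 0],
  [8.5, [0.54, -0.9, 0], 0],
  [8.5, [0, 0, 0], 0],
  [8.5, [0, 0, 0], 0],
])

```text
t: 9.0
tool_pos: [0.4569, -0.0272, 0.2362]
tool_rot: [-2.283, -2.158, 0.0]
contact_force: [0.1, -0.8, 0.1]
opening: 0.0849
grip_force: 0.0
```

```bash
python3 go.py .4585 -.0275 .021
python3 - <<'E'
from h import *
d=snap('top','t2'); P=world(d); desc('carton',top_cluster(P,(380,135,430,185),.11))
E
```

```text
t 9.0 pos [ 0.4569 -0.0272  0.2362] open 0.0849 grip 0.0 F [ 0.1 -0.8  0.1] psi 86.8
tool cm [-1.000e-02  1.600e-01  2.152e+01]
carton 1337 ext [ 0.466 -0.165  0.111] [0.642 0.013 0.559] rect c [552.4 -75.5] size [ 74.2 244. ] ang 52.1 zmed 0.5437
```

Call:
send_rows([
  [8.5, [0, 0.15, 3], 0],
  [8.5, [0, 0, 5], 0],
  [8.5, [0, 0, 5], 0],
  [8.5, [0, 0, 4.5], 0],
  [8.5, [0, 0, 2.5], 0],
  [8.5, [0, 0, 1.5], 0],
  [8.5, [0, 0, 0], 0],
])

```text
t: 9.93
tool_pos: [0.4575, -0.027, 0.0205]
tool_rot: [-2.282, -2.157, 0.002]
contact_force: [-0.6, -0.3, 0.7]
opening: 0.0853
grip_force: 0.0
```

Call:
send_rows([
  [2.5, [0, 0, 0], 0],
  [2.5, [0, 0, 0], 0],
  [2.5, [0, 0, 0], 0],
  [2.5, [0, 0, 0], 0],
  [2.5, [0, 0, 0], 0],
], newtons=30)

```text
t: 10.55
tool_pos: [0.4587, -0.0271, 0.0224]
tool_rot: [2.282, 2.158, 0.001]
contact_force: [-1.5, 0.8, 6.0]
opening: 0.0296
grip_force: 29.8
```

```bash
python3 go.py .626 -.037 .08
```

```text
t 10.55 pos [ 0.4587 -0.0271  0.0224] open 0.0296 grip 29.8 F [-1.5  0.8  6. ] psi 86.8
tool cm [-0.06 16.77 -5.74]
```

Call:
send_rows([
  [2.5, [0, 0, -1.5], 0],
  [2.5, [0, 0, -3], 0],
  [2.5, [0, 1, -1], 0],
  [2.5, [0, 3, 0], 0],
  [2.5, [0, 4.3, 0], 0],
  [2.5, [0, 4.3, 0], 0],
  [2.5, [0, 3, 0], 0],
  [2.5, [0, 1.2, 0], 0],
  [2.5, [0, 0, 0], 0],
])

```text
t: 11.68
tool_pos: [0.6256, -0.0363, 0.0758]
tool_rot: [-2.282, -2.158, 0.001]
contact_force: [0.3, -0.3, -0.2]
opening: 0.0297
grip_force: 29.9
```

```bash
python3 go.py .626 -.0375 .037
```

```text
t 11.675 pos [ 0.6256 -0.0363  0.0758] open 0.0297 grip 29.9 F [ 0.3 -0.3 -0.2] psi 86.8
tool cm [-0.12  0.06  3.87]
```

Call:
send_rows([
  [2.5, [-0.1, 0, 1.2], 0],
  [2.5, [0, 0, 1.2], 0],
  [2.5, [0, 0, 0.8], 0],
  [2.5, [0, 0, 0.4], 0],
  [2.5, [0, 0, 0.2], 0],
  [2.5, [0, 0, 0], 0],
])

```text
t: 12.42
tool_pos: [0.6257, -0.0373, 0.0385]
tool_rot: [2.283, 2.158, 0.0]
contact_force: [0.5, -0.1, -0.2]
opening: 0.0292
grip_force: 29.9
```

Call:
send_rows([
  [2.5, [0, 0, 0.15], 0],
  [2.5, [0, 0, 0.15], 0],
  [2.5, [0, 0, 0], 0],
])

```text
t: 12.8
tool_pos: [0.626, -0.0374, 0.0364]
tool_rot: [2.282, 2.158, 0.0]
contact_force: [-1.4, 0.2, 5.1]
opening: 0.0295
grip_force: 30.2
```

Call:
send_rows([
  [4, [0, 0, 0], 0],
  [6, [0, 0, 0], 0],
  [8.0, [0, 0, 0], 0],
  [8.5, [0, 0, 0], 0],
  [8.5, [0, 0, -2], 0],
  [8.5, [0, 0, -5], 0],
  [8.5, [0, 0, -5], 0],
  [8.5, [0, 0, -5], 0],
  [8.5, [0, 0, -2], 0],
  [8.5, [0, 0, 0], 0],
])

```text
t: 14.05
tool_pos: [0.6265, -0.0374, 0.2277]
tool_rot: [2.28, 2.156, 0.004]
contact_force: [-0.1, -0.9, 0.3]
opening: 0.0849
grip_force: 0.0
```

```bash
python3 go.py .4466 .2274 .227
```

```text
t 14.05 pos [ 0.6265 -0.0374  0.2277] open 0.0849 grip 0.0 F [-0.1 -0.9  0.3] psi 86.8
tool cm [ 2.544e+01 -1.944e+01 -2.000e-02]
```

Call:
send_rows([
  [8.5, [1.6, -1.2, 0], 0],
  [8.5, [3.2, -2.44, 0], 0],
  [8.5, [4, -3.1, 0], 0],
  [8.5, [4.4, -3.4, 0], 0],
  [8.5, [4.4, -3.4, 0], 0],
  [8.5, [3.9, -3.0, 0], 0],
  [8.5, [2.5, -1.9, 0], 0],
  [8.5, [1.4, -1.0, 0], 0],
  [8.5, [0, 0, 0], 0],
  [8.5, [0, 0, 0], 0],
])

```text
t: 15.3
tool_pos: [0.4458, 0.2266, 0.2247]
tool_rot: [-2.284, -2.157, 0.002]
contact_force: [0.6, 0.0, -0.3]
opening: 0.0849
grip_force: 0.0
```

```bash
python3 go.py .4466 .2274 .02
python3 - <<'E'
from h import *
d=snap('top','t3'); P=world(d); desc('carton',top_cluster(P,(380,135,430,185),.105,.14)); desc('glue',top_cluster(P,(350,140,385,175),.04,.14)); desc('coupler',top_cluster(P,(255,210,285,240),.055,.08))
cv2.imwrite('pics/c3.png',cv2.resize(d['frame'][120:290,190:460,::-1],(795,500),interpolation=2))
E
```

```text
t 15.3 pos [0.4458 0.2266 0.2247] open 0.0849 grip 0.0 F [ 0.6  0.  -0.3] psi 86.7
tool cm [ 0.1   0.09 20.47]
carton 454 ext [ 0.603 -0.164  0.105] [ 0.641 -0.099  0.134] rect c [ 622.1 -131.9] size [64.4 35.3] ang 86.7 zmed 0.1283
glue 127 ext [ 0.61  -0.052  0.04 ] [ 0.638 -0.022  0.1  ] rect c [624.2 -36.5] size [29.3 25.8] ang 62.0 zmed 0.0718Traceback (most recent call last):
  File "<stdin>", line 2, in <module>
  File "h.py", line 14, in desc
    print(n,len(Q),'ext',Q.min(0).round(3),Q.max(0).round(3),'rect c',np.round(r[0],1),'size',np.round(r[1],1),'ang',round(r[2],1),'zmed',np.median(Q[:,2]).round(4))
                         ~~~~~^^^
    return umr_minimum(a, axis, None, out, keepdims, initial, where)
ValueError: zero-size array to reduction operation minimum which has no identity
```

The carton and glue stand within 2 mm of their mat centres and at the right heights. The coupler is next.

Call:
send_rows([
  [8.5, [0.1, 0.1, 3], 0],
  [8.5, [0, 0, 5], 0],
  [8.5, [0, 0, 5], 0],
  [8.5, [0, 0, 4], 0],
  [8.5, [0, 0, 2.2], 0],
  [8.5, [0, 0, 1.2], 0],
  [8.5, [0, 0, 0], 0],
])

```text
t: 16.23
tool_pos: [0.4467, 0.2275, 0.0208]
tool_rot: [-2.283, -2.157, 0.002]
contact_force: [0.3, 0.4, 0.3]
opening: 0.085
grip_force: 0.0
```

Call:
send_rows([
  [2, [0, 0, 0], 0],
  [2, [0, 0, 0], 0],
  [2, [0, 0, 0], 0],
  [2, [0, 0, 0], 0],
  [2, [0, 0, 0], 0],
], newtons=40)

```text
t: 16.85
tool_pos: [0.4473, 0.2284, 0.0221]
tool_rot: [2.282, 2.158, 0.002]
contact_force: [-0.8, 0.0, 4.8]
opening: 0.0249
grip_force: 39.2
```

```bash
python3 go.py .6303 .0575 .08
```

```text
t 16.85 pos [0.4473 0.2284 0.0221] open 0.0249 grip 39.2 F [-0.8  0.   4.8] psi 86.8
tool cm [-16.03  19.23  -5.77]
```

Call:
send_rows([
  [2, [0, 0, -2], 0],
  [2, [0, 0, -3.5], 0],
  [2, [-1.2, 1.5, 0], 0],
  [2, [-2.8, 3.3, 0], 0],
  [2, [-3.5, 4.2, 0], 0],
  [2, [-3.5, 4.2, 0], 0],
  [2, [-2.8, 3.4, 0], 0],
  [2, [-1.5, 1.8, 0], 0],
  [2, [-0.7, 0.8, 0], 0],
  [2, [0, 0, 0], 0],
])

```text
t: 18.1
tool_pos: [0.6289, 0.0571, 0.0749]
tool_rot: [-2.283, -2.156, 0.002]
contact_force: [0.4, -0.2, -2.3]
opening: 0.0245
grip_force: 39.7
```

```bash
python3 go.py .6303 .0582 .0365
```

```text
t 18.1 pos [0.6289 0.0571 0.0749] open 0.0245 grip 39.7 F [ 0.4 -0.2 -2.3] psi 86.7
tool cm [0.12 0.15 3.84]
```

Call:
send_rows([
  [2, [0.1, 0.1, 1.2], 0],
  [2, [0, 0, 1.2], 0],
  [2, [0, 0, 0.8], 0],
  [2, [0, 0, 0.4], 0],
  [2, [0, 0, 0.2], 0],
  [2, [0, 0, 0.15], 0],
  [2, [0, 0, 0], 0],
  [2, [0, 0, 0], 0],
])

```text
t: 19.1
tool_pos: [0.6307, 0.0585, 0.0371]
tool_rot: [2.283, 2.158, 0.001]
contact_force: [0.1, -0.2, -2.3]
opening: 0.0246
grip_force: 39.7
```

Call:
send_rows([
  [2, [0, 0, 0.15], 0],
  [2, [0, 0, 0.05], 0],
  [2, [0, 0, 0], 0],
])

```text
t: 19.48
tool_pos: [0.6309, 0.0585, 0.0361]
tool_rot: [2.282, 2.158, 0.0]
contact_force: [-2.8, -0.6, 4.9]
opening: 0.0245
grip_force: 40.3
```

Call:
send_rows([
  [4, [0, 0, 0], 0],
  [6, [0, 0, 0], 0],
  [8.0, [0, 0, 0], 0],
  [8.5, [0, 0, 0], 0],
  [8.5, [0, 0, -2], 0],
  [8.5, [0, 0, -4], 0],
  [8.5, [0, 0, -4], 0],
  [8.5, [0, 0, -2], 0],
  [8.5, [0, 0, 0], 0],
])

```text
t: 20.6
tool_pos: [0.6318, 0.0585, 0.1575]
tool_rot: [2.28, 2.156, 0.005]
contact_force: [-0.2, -0.8, -0.0]
opening: 0.0851
grip_force: 0.0
```

```bash
python3 go.py .4225 .0955 .155
```

```text
t 20.6 pos [0.6318 0.0585 0.1575] open 0.0851 grip 0.0 F [-0.2 -0.8 -0. ] psi 86.8
tool cm [  2.52 -21.11   0.15]
```

Call:
send_rows([
  [8.5, [0.2, -1.5, 0], 0],
  [8.5, [0.4, -3.3, 0], 0],
  [8.5, [0.5, -4.4, 0], 0],
  [8.5, [0.5, -4.4, 0], 0],
  [8.5, [0.4, -3.6, 0], 0],
  [8.5, [0.3, -2.6, 0], 0],
  [8.5, [0.2, -1.3, 0], 0],
  [8.5, [0, 0, 0], 0],
  [8.5, [0, 0, 0], 0],
])

```text
t: 21.72
tool_pos: [0.4216, 0.0952, 0.1546]
tool_rot: [-2.283, -2.158, 0.0]
contact_force: [-0.1, -0.0, -0.1]
opening: 0.085
grip_force: 0.0
```

```bash
python3 go.py .4225 .0955 .006
```

```text
t 21.725 pos [0.4216 0.0952 0.1546] open 0.085 grip 0.0 F [-0.1 -0.  -0.1] psi 86.8
tool cm [ 0.03  0.09 14.86]
```

Call:
send_rows([
  [8.5, [0, 0.1, 2.5], 0],
  [8.5, [0, 0, 4], 0],
  [8.5, [0, 0, 4], 0],
  [8.5, [0, 0, 2.3], 0],
  [8.5, [0, 0, 1.2], 0],
  [8.5, [0, 0, 0.7], 0],
  [8.5, [0, 0, 0.3], 0],
  [8.5, [0, 0, 0], 0],
])

```text
t: 22.72
tool_pos: [0.4229, 0.0953, 0.0055]
tool_rot: [2.282, 2.158, 0.001]
contact_force: [0.3, 0.2, 0.1]
opening: 0.0848
grip_force: 0.0
```

Call:
send_rows([
  [5.3, [0, 0, 0], 0],
  [5.3, [0, 0, 0], 0],
  [5.3, [0, 0, 0], 0],
  [5.3, [0, 0, 0], 0],
], newtons=40)

```text
t: 23.22
tool_pos: [0.4231, 0.0954, 0.0059]
tool_rot: [2.282, 2.158, 0.002]
contact_force: [-1.1, 0.7, 5.9]
opening: 0.0555
grip_force: 42.7
```

```bash
python3 go.py .6347 .1526 .08
```

```text
t 23.225 pos [0.4231 0.0954 0.0059] open 0.0555 grip 42.7 F [-1.1  0.7  5.9] psi 86.8
tool cm [ 6.9  20.82 -7.38]
```

Gripped at 55.5 mm. I'll lift and carry it.

Call:
send_rows([
  [5.0, [0, 0, -1], 0],
  [5.0, [0, 0, -2.5], 0],
  [5.0, [0, 0, -2], 0],
  [5.0, [0.7, 2, 0], 0],
  [5.0, [1.3, 3.9, 0], 0],
  [5.0, [1.6, 4.9, 0], 0],
  [5.0, [1.6, 4.9, 0], 0],
  [5.0, [1.1, 3.3, 0], 0],
  [5.0, [0.5, 1.5, 0], 0],
  [5.0, [0, 0, 0], 0],
])

```text
t: 24.48
tool_pos: [0.6312, 0.1519, 0.0598]
tool_rot: [-2.283, -2.159, 0.0]
contact_force: [0.0, 0.2, -1.1]
opening: 0.0557
grip_force: 42.8
```

```bash
python3 go.py .6347 .1526 .02
python3 - <<'E'
from h import *
b=snap('scene','s4')['frame'][100:260,200:420,::-1]
cv2.imwrite('pics/c4.png',cv2.resize(b,None,fx=3,fy=3,interpolation=2))
E
```

```text
t 24.475 pos [0.6312 0.1519 0.0598] open 0.0557 grip 42.8 F [ 0.   0.2 -1.1] psi 86.8
tool cm [0.09 0.34 3.98]
```

View pics/c4.png

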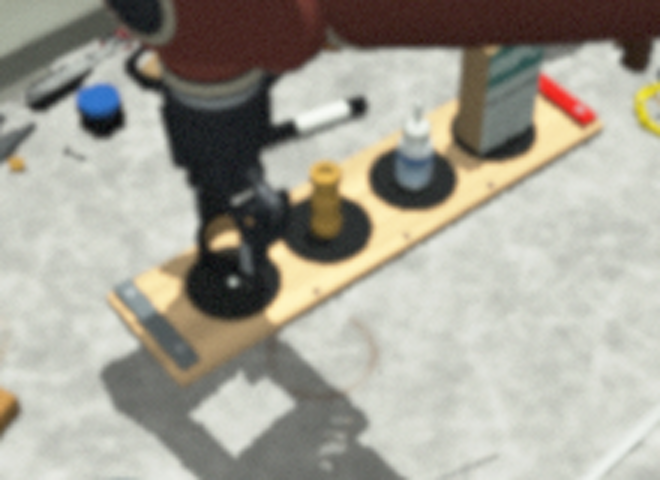

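The carton, glue bottle and coupler stand on their mats. The tape is in the gripper near (230,240), and it could be tilted, so I'll zoom in.

```bash
python3 - <<'E'
from h import *
d=dict(np.load('pics/s4.npz')); P=world(d)
b=d['frame'][150:210,255:305,::-1]
cv2.imwrite('pics/c5.png',cv2.resize(b,None,fx=10,fy=10,interpolation=2))
# points near tape: brownish/tan + dark within radius
Q=P[150:210,255:305]; m=(np.hypot(Q[...,0]-.631,Q[...,1]-.152)<.034)&(Q[...,2]>.04)&(Q[...,2]<.1)
f=d['frame'][150:210,255:305].astype(int); tan=m&(f[...,0]-f[...,2]>30)
print(m.sum(),tan.sum()); print(np.c_[np.argwhere(tan)[::4],(Q[tan][::4]*1000).round(0)])
E
```

```text
310 61
[[ 22.  19. 652. 145.  71.]
 [ 23.  20. 649. 145.  71.]
 [ 24.  18. 651. 149.  68.]
 [ 24.  22. 647. 141.  66.]
 [ 25.  17. 653. 151.  65.]
 [ 25.  21. 649. 143.  62.]
 [ 26.  16. 652. 155.  65.]
 [ 26.  20. 651. 145.  58.]
 [ 27.  15. 651. 159.  64.]
 [ 27.  19. 650. 149.  58.]
 [ 27.  23. 645. 141.  56.]
 [ 28.  17. 649. 155.  59.]
 [ 29.  16. 650. 158.  58.]
 [ 31.  24. 606. 165.  94.]
 [ 33.  10. 641. 180.  68.]
 [ 35.  10. 645. 179.  56.]]
```

View pics/c5.png

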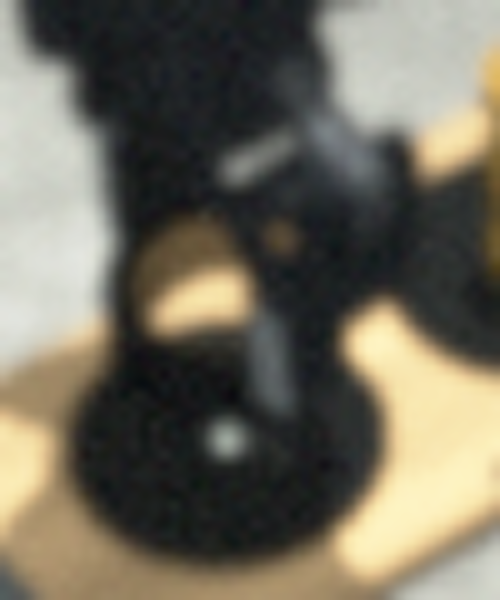

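The core's back wall spans z of 56 to 71 mm, where a level roll would be (54 to 73 mm), so the tape is held flat. I'll lower it.

Call:
send_rows([
  [5.0, [0.1, 0.3, 0.8], 0],
  [5.0, [0, 0, 1.3], 0],
  [5.0, [0, 0, 0.9], 0],
  [5.0, [0, 0, 0.5], 0],
  [5.0, [0, 0, 0.3], 0],
  [5.0, [0, 0, 0], 0],
  [5.0, [0, 0, 0], 0],
])

```text
t: 25.4
tool_pos: [0.6341, 0.1526, 0.0223]
tool_rot: [2.282, 2.158, 0.001]
contact_force: [0.7, 0.1, -0.3]
opening: 0.0557
grip_force: 42.8
```

Call:
send_rows([
  [5.0, [0, 0, 0.15], 0],
  [5.0, [0, 0, 0.1], 0],
  [5.0, [0, 0, 0], 0],
])

```text
t: 25.78
tool_pos: [0.634, 0.1526, 0.0199]
tool_rot: [2.283, 2.158, 0.0]
contact_force: [-1.2, -0.3, 2.8]
opening: 0.0555
grip_force: 43.1
```

Seated. I'll release, rise and back off toward the base so the view is clear.

Call:
send_rows([
  [6.5, [0, 0, 0], 0],
  [7.5, [0, 0, 0], 0],
  [8.5, [0, 0, 0], 0],
  [8.5, [0, 0, 0], 0],
  [8.5, [0, 0, -2], 0],
  [8.5, [0, 0, -5], 0],
  [8.5, [0, 0, -5], 0],
  [8.5, [0, 0, -3], 0],
  [8.5, [0, 0, 0], 0],
])

```text
t: 26.9
tool_pos: [0.6364, 0.1529, 0.1753]
tool_rot: [2.279, 2.155, 0.012]
contact_force: [-0.6, -0.2, -0.2]
opening: 0.085
grip_force: 0.0
```

Call:
send_rows([
  [8.5, [1, -3, -1], 0],
  [8.5, [2, -4.5, -1], 0],
  [8.5, [2, -4.5, 0], 0],
  [8.5, [2, -4.5, 0], 0],
  [8.5, [1, -3, 0], 0],
  [8.5, [0, 0, 0], 0],
  [8.5, [0, 0, 0], 0],
])

```text
t: 27.78
tool_pos: [0.4437, 0.2431, 0.1889]
tool_rot: [2.283, 2.158, -0.001]
contact_force: [-0.1, 0.2, 0.1]
opening: 0.0853
grip_force: 0.0
```

```bash
python3 go.py
python3 - <<'E'
from h import *
d=snap('top','t5'); P=world(d)
for n,b,z in (('carton',(380,135,430,185),.11),('glue',(350,140,385,175),.04),('coupler',(315,138,352,175),.07),('tape',(278,135,318,178),.024),('mug',(185,195,235,245),.08)):
    Q=top_cluster(P,b,z,.14)
    if len(Q): desc(n,Q)
cv2.imwrite('pics/c6.png',cv2.resize(d['frame'][120:290,190:460,::-1],(795,500),interpolation=2))
E
```

```text
t 27.775 pos [0.4437 0.2431 0.1889] open 0.0853 grip 0.0 F [-0.1  0.2  0.1] psi 86.8
carton 441 ext [ 0.603 -0.164  0.11 ] [ 0.641 -0.099  0.134] rect c [ 621.9 -131.7] size [64.6 35.5] ang 87.2 zmed 0.1284
glue 126 ext [ 0.61  -0.052  0.041] [ 0.638 -0.022  0.101] rect c [623.5 -36.1] size [29.3 26.8] ang 63.6 zmed 0.0725
coupler 85 ext [0.618 0.047 0.072] [0.644 0.07  0.084] rect c [631.1  57.8] size [24.1 24.5] ang 24.5 zmed 0.079
tape 238 ext [0.605 0.125 0.024] [0.662 0.181 0.039] rect c [633.6 153. ] size [55.7 56.9] ang 89.4 zmed 0.0327
```

View pics/c6.png

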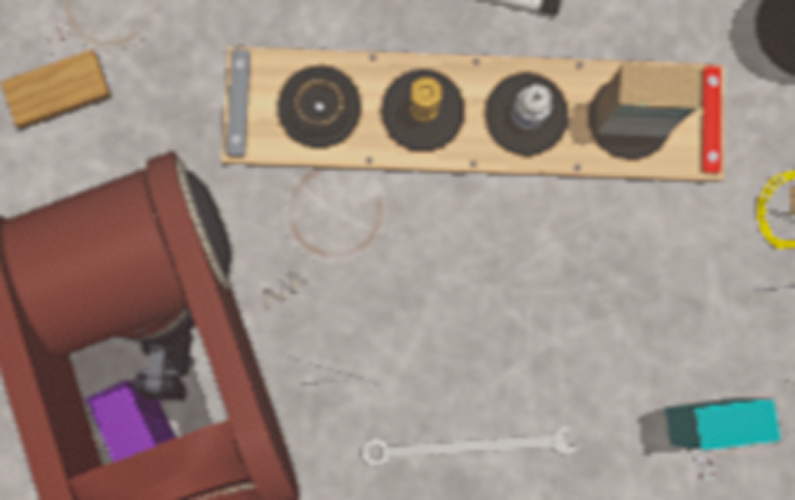

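All four stand upright on their mats, within 3 mm of centre. In order from the red stop they are carton, glue, coupler and tape, and the gripper is clear of everything.

```bash
python3 -c "
from station import ctrl
print(ctrl.finish_job())"
```

```text
the job is handed in; nothing more can be done
None
```

The carton, glue bottle, coupler and tape roll stand on the four mats in that order from the red stop, each measured within 3 mm of its mat centre and let go; the mug was never approached, though the arm hid it in the last picture, and the job was handed in at about 28 s.

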